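Fit the red turning tube to the air coupler

TASK

Take the red strap-turning tube out of the wooden rack and push it, steel end down, into the push-fit coupler (orange collar) on the air block until it clicks fully home and is locked. Only then turn the yellow valve handle all the way open, in line with the block and pointing away from the coupler, and let go of everything. Leave the blue and yellow tubes standing in the rack.

Things in the scene. Friction and masses are not known exactly. Their poses are not given: they have to be found in the camera images.
- tube_red: The red tube to fit: loose, upright in one of the rack's wells, about 0.13 kg, 150 mm long, round about its z (up), yaw irrelevant. Origin: centre of the round-nosed bottom end. From there up: steel spigot 20 mm wide from 0 to 62 mm (first 10 mm a ball nose; locking groove 22-42 mm; white band 55-58 mm), red sleeve 26 mm wide from 62 to 130 mm (take it here), tapered top to 150 mm.
- tube_red_tip (a point): Centre of the red tube's round-nosed steel bottom end (the tube's origin).
- tube_red_grip (a point): Good place to grip the red tube: on its axis, in the sleeve, 108 mm above its tip and 42 mm below its top.
- tube_blue: Blue-sleeved tube of the same shape, origin at its bottom end; it stays in the rack.
- tube_yellow: Yellow-sleeved tube of the same shape, origin at its bottom end; it stays in the rack.
- rack: Fixed wooden rack 75 x 260 x 60 mm (x, y, z), origin at the centre of its underside. Three wells in a row along its y at -85, 0, +85 mm, 22 mm wide, 50 mm deep (floor 10 mm above the table), open upward; the three tubes stand in them in any order with 1 mm of slack all round, sleeves starting 12 mm above the rack's top.
- air_block: Fixed aluminium air block 70 x 300 mm (x, y) and 40 mm high on a 100 x 330 mm foot plate, origin at the centre of its underside. The coupler stands on it at y = -75 mm, a gauge 61 mm high at y = 0, the quarter-turn valve at y = +75 mm.
- coupler_mouth (a point): Centre of the open upper end of the coupler's orange collar, 100 mm above the table, facing straight up (axes as the air block's). The opening is 25 mm wide in the collar and 22.4 mm wide below it. The coupler's black housing is 54 mm in diameter.
- coupler_seat (a point): Centre of the bore floor, 45 mm above the table, 55 mm below the mouth: the tube's tip is here when fully home, its white band just above the collar. Sprung jaws resist over the last 30 mm, most at 20 to 25 mm from home, and snap into the groove in the last 3 mm; a firm straight push of 8 to 15 N passes them. Locked, the tube has 3 to 4 mm of axial play and cannot be pulled out.
- collar (a joint): Orange release collar, 42 mm wide, 15 mm of it showing above the black housing. Value: metres pressed down, 0 = up, 0.006 = fully down. Sprung up and linked to the jaws: it dips about 4 mm while the tube's end passes them and pops up to 0 when the tube locks. Pressing it fully down (about 18 N) frees the tube.
- valve (a joint): Quarter-turn air valve: angle (rad) of its yellow handle. 0 = shut (handle across the block, pointing along the block's -x), 1.571 = open at its stop (in line with the block, pointing along its +y, away from the coupler). Opens clockwise seen from above. Starts between 0 and 0.25, stays where left; about 2 N at the tip turns it.
- valve_pivot (a point): On the vertical axis of the valve handle, 83 mm above the table, at the handle's mid-height.
- valve_tip (a point): On the handle's middle line, 85 mm from the pivot, 83 mm above the table; turns with the handle. The yellow grip runs 30 to 94 mm from the pivot, is 18 mm wide and 14 mm high (76 to 90 mm above the table); free space below it down to the block's top (40 mm) or the table.
Mind the look-alikes: they are no part of the job. Of the things that look like the tube_red, the largest one is meant.

How it is judged:
By the outcome, as a careful person would: the job done as asked, in the order asked, and still so for the second after the job is handed in, with the robot touching nothing.
It also fails if it takes over 64 s, if anything falls off the work surface, if the arm or the gripper's body presses on something with over 40 N, if the wrist force passes 120 N, or if a joint passes its speed limit or range.

ROBOT

A 6-joint arm with a two-finger parallel gripper is mounted at the origin on the work surface. World frame = base frame: x ahead of the robot, y to its left, z up, the work surface at z = 0. Lengths are in m, angles in rad, forces in N, time in s.
With the tool pointing down it reaches from about 0.35 to 0.975 m from the base axis. Payload 4.9 kg.
Tool frame: the origin (TCP) lies at the very end of the fingers, on their centre line; the grasp point (between the pads) lies 19 mm behind it; z points along the fingers, y is the direction in which the jaws open and shut (so a half turn about z gives the same grasp; the last joint's range is limited). The gripper opens to 85 mm and grips with 20 to 120 N. Pads are 22 mm wide; open, the fingers measure 114 mm over their backs; the gripper's body (76 mm by 85 mm) begins 54 mm behind the grasp point. The pads swing forward as they close: fully open they stand 13 mm farther back than shut.
Start: joints at [1.126, 0.053, 1.613, -0, 1.476, -0.119], TCP at [0.2, 0.592, 0.231] pointing down, gripper open.
Joint ranges: [-3.01, 3.01], [-1.01, 2.22], [0.06, 2.58], [-1.02, 4.17], [0.09, 2.62], [-3.14, 3.14]. Speed limits (rad/s): [2.57, 2.57, 3.14, 3.14, 3.14, 3.14].

INTERFACE

Orientations are given as a unit quaternion [w, x, y, z].
In Python, from plant import monitor, eyes, manip gives the robot as it stands.
- The arm moves only by the tool step_arm, never from a script. Its argument "motion" is a list of rows, each a list of 7 numbers: the shift along the world's x, y, z scaled (see below), then the turn, a rotation vector about the world's x, y, z scaled (see below), then the closure in counts, from 0 (fully open) to 255 (shut). In form: [[x, y, z, ax, ay, az, grip], ...]. A call has 1 to 10 rows; each row is the pose to reach, as a shift and turn from the pose commanded when the call began; what a row does not reach only later rows make up. The controller multiplies each number of a shift by 0.5 m and each number of a turn by 1.5 rad. A row lasts 1/10 s, in which the tool goes at most 50 mm and 8.59 degrees, less where a joint would pass 70% of its speed; a pose out of reach is approached as far as the arm can. A call with a number of a shift or a turn outside -1 to 1 is refused whole. A call with a gripper value outside its range is refused whole. The fingers move at their own pace and stop on an object; the grip force is fixed at half the most. Time passes only in rows, so rows that repeat a pose let the fingers close. It gives the time, the measured TCP pose, the force and the opening at its end, in the units of the state.
- monitor.state(): the state, without advancing time (a new reading comes with each control period).
- eyes.grab_frame(name): name is "scene" or "top" or "wrist"; returns a dict with "pixels" (420x560x3 uint8, red, green, blue), "mtx" (3x3 intrinsics, pixels), "dist" ([k1, k2, p1, p2, k3] as OpenCV has them; the pictures are not rectified), "rvec" (rotation vector, rad) and "tvec" (3), from world to camera coordinates, as OpenCV has them; the wrist camera has in their place "hand_eye" (4x4, takes a point from camera to tool coordinates, whose origin is the TCP and whose axes are the flange's). Camera axes: x right, y down, z forward; pixel columns grow to the right and rows downward; lengths in m; the calibration is good to about 2 mm. A picture is of the moment at which its call begins: read the wrist's pose just before it. There is no depth.
- manip.job_done(): hands the job in, once; it reports no verdict.
Trained networks look in the newest picture that a camera, given by its name, has taken for a name from the list of things; names that differ only in an ending like _2 or _b are one class to them, and where a whole thing is asked for, a point or a joint stands for the part that bears it (a point fixed in the world has none). Each returns a list of dicts, best first, with "p" (0 to 1); they miss things now and then, are a little off and sometimes report something else, mostly with a low value. They report only what shows in the picture. A call takes as long as a camera call. They do not tell look-alikes from the thing itself.
- eyes.look_for(name, camera): "box" ([centre column, centre row, width, height] in pixels, round what is visible of it).
- eyes.pinpoint(name, camera): "uv" ([column, row] in pixels: a listed point, or the origin of a listed thing).
The state is a dict: "time": time; "joint_pos": joint angles; "joint_vel": joint speeds; "joint_efforts": joint torques, N m; "tool_pos": TCP position; "tool_rot": TCP orientation; "contact_force": force on the tool from outside, world axes, zero at the start; "ft_torque": the same for the moment, N m; "gripper_width": opening from 0.0 (shut) to 1.0 (fully open).
Only numpy, scipy, OpenCV 4.12 (cv2) and the standard library are available. Lean on these libraries where they do the work, as an engineer would, in place of code of your own. Each camera call takes 0.05 s, during which the arm holds its last target.

## Working session

There is one attempt and no reset: what is moved stays moved. The work goes in short steps, Python scripts to look and compute and a tool call to move; the robot and the scene stay as the last step left them, time stands still between calls to the robot, and variables do not carry over. Pictures are saved under pics/ and viewed, and the job is handed in when it is done.

Besides the shell and the picture viewer there is one more tool, called after "Emit:" as name(argument=value, ...), one argument or row to a line, values as JSON. step_arm: Moves the arm, as the interface text tells. Its arguments: {"type":"object","properties":{"motion":{"type":"array","items":{"type":"array","items":{"type":"number"}}}},"required":["motion"]}

```bash
ls; mkdir -p pics; cat > h.py <<'E'
import numpy as np, cv2
from plant import monitor, eyes, manip
def save(f,n):
    cv2.imwrite('pics/'+n, cv2.cvtColor(f['pixels'],cv2.COLOR_RGB2BGR))
def ray(f,uv,T=None):
    p=cv2.undistortPoints(np.array([[uv]],float),np.array(f['mtx']),np.array(f['dist']))[0,0]
    d=np.array([p[0],p[1],1.])
    R=cv2.Rodrigues(np.array(f['rvec'],float))[0]; t=np.array(f['tvec'],float).ravel()
    return -R.T@t, R.T@d
def atz(f,uv,z):
    o,d=ray(f,uv); return o+d*(z-o[2])/d[2]
def tri(rs):
    A=np.zeros((3,3));b=np.zeros(3)
    for o,d in rs:
        d=d/np.linalg.norm(d);P=np.eye(3)-np.outer(d,d);A+=P;b+=P@o
    x=np.linalg.solve(A,b)
    return x,[np.linalg.norm((np.eye(3)-np.outer(d,d)/(d@d))@(x-o)) for o,d in rs]
def proj(f,p):
    return cv2.projectPoints(np.array(p,float).reshape(-1,1,3),np.array(f['rvec'],float),np.array(f['tvec'],float),np.array(f['mtx']),np.array(f['dist']))[0].reshape(-1,2)
E
python3 - <<'E'
from h import *
print(monitor.state())
for c in ['scene','top']:
    f=eyes.grab_frame(c); save(f,c+'0.png')
    for n in ['tube_red','tube_blue','tube_yellow','rack','air_block','collar','valve']:
        print(c,n,[(np.round(d['box']).tolist(),round(d['p'],2)) for d in eyes.look_for(n,c)])
    for n in ['tube_red_grip','tube_red_tip','coupler_mouth','valve_pivot','valve_tip','rack','air_block']:
        print(c,n,[(np.round(d['uv'],1).tolist(),round(d['p'],2),np.round(atz(f,d['uv'],{'coupler_mouth':.1,'valve_pivot':.083,'valve_tip':.083,'tube_red_grip':.118,'tube_red_tip':.01}.get(n,0)),4).tolist()) for d in eyes.pinpoint(n,c)])
E
```

```text
pics
{'time': 0.0, 'joint_pos': array([ 1.12600605e+00,  5.33719775e-02,  1.61427438e+00,  3.50383620e-05,
        1.47599499e+00, -1.18993682e-01]), 'joint_vel': array([ 2.47037211e-04, -2.81677537e-04,  3.08902135e-04,  1.04311442e-05,
       -7.49626645e-04,  2.30246311e-04]), 'joint_efforts': array([ 1.59329982e-03, -3.93688023e+01, -3.70173275e+01, -7.84853705e-05,
        7.08619933e-03,  4.57241125e-07]), 'tool_pos': array([0.19976102, 0.59157053, 0.23006536]), 'tool_rot': array([-3.01697538e-04,  1.62180381e-01,  9.86760596e-01, -9.79068954e-04]), 'contact_force': array([0.09152832, 0.09926278, 0.34809274]), 'ft_torque': array([ 0.02663625, -0.00210398, -0.00041423]), 'gripper_width': 1.00126785769233}
scene tube_red [([186.0, 266.0, 16.0, 44.0], 0.87), ([144.0, 311.0, 20.0, 36.0], 0.61), ([162.0, 262.0, 11.0, 32.0], 0.49)]
scene tube_blue [([263.0, 239.0, 17.0, 44.0], 0.89)]
scene tube_yellow [([225.0, 253.0, 18.0, 47.0], 0.67)]
scene rack [([229.0, 281.0, 130.0, 80.0], 0.95)]
scene air_block [([350.0, 193.0, 90.0, 95.0], 0.72)]
scene collar [([342.0, 185.0, 16.0, 16.0], 0.6
[... 1144 characters left out ...]
0.45)]
top tube_red_grip [([378.2, 186.3], 0.66, [0.5839, -0.364, 0.118]), ([417.6, 194.6], 0.61, [0.5641, -0.4563, 0.118]), ([376.9, 231.0], 0.57, [0.4781, -0.3582, 0.118])]
top tube_red_tip [([373.1, 233.9], 0.65, [0.4774, -0.372, 0.01]), ([410.8, 200.7], 0.61, [0.5632, -0.4714, 0.01])]
top coupler_mouth [([194.8, 189.2], 0.62, [0.5792, 0.0718, 0.1])]
top valve_pivot [([135.4, 206.9], 0.61, [0.5384, 0.2161, 0.083])]
top valve_tip [([133.5, 238.4], 0.54, [0.4627, 0.2179, 0.083])]
top rack [([338.6, 187.4], 0.86, [0.5994, -0.2869, 0.0])]
top air_block [([303.6, 178.8], 0.67, [0.6221, -0.1955, 0.0]), ([172.3, 202.6], 0.58, [0.559, 0.1454, 0.0]), ([337.8, 185.6], 0.51, [0.6042, -0.2849, 0.0])]
```

View pics/scene0.png

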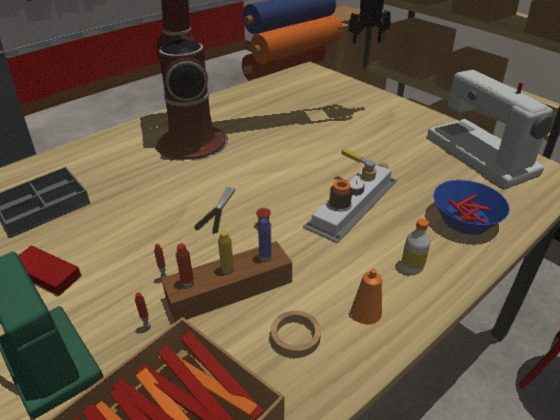

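View pics/top0.png

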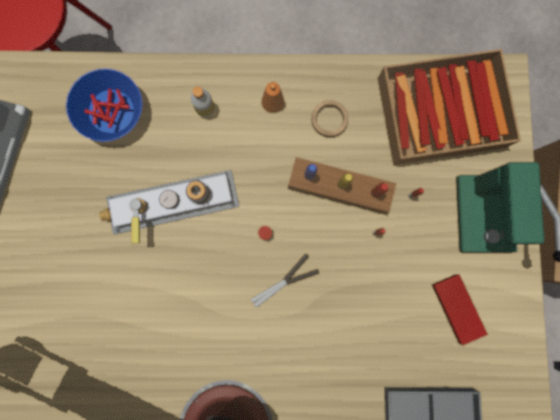

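```bash
python3 - <<'E'
import cv2,numpy as np
a=cv2.imread('pics/scene0.png')[220:350,110:300];b=cv2.imread('pics/top0.png')[150:255,270:450]
a=cv2.resize(a,None,fx=2.1,fy=2.1,interpolation=cv2.INTER_CUBIC);b=cv2.resize(b,(380,222),interpolation=cv2.INTER_CUBIC)
h=max(a.shape[0],b.shape[0]);c=np.zeros((h,a.shape[1]+b.shape[1],3),np.uint8);c[:a.shape[0],:a.shape[1]]=a;c[:b.shape[0],a.shape[1]:]=b
cv2.imwrite('pics/crop0.png',c)
E
```

```text
(no output)
```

View pics/crop0.png

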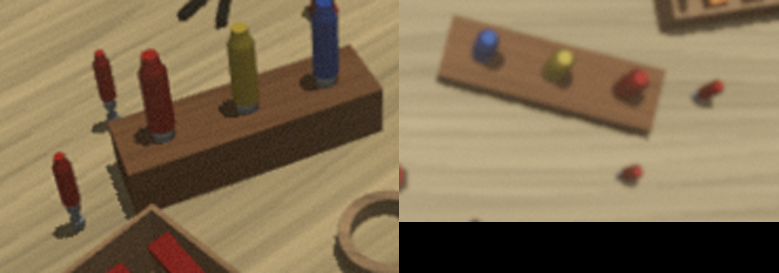

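The candidates for tube_red in the scene view are (186,266) in the rack, (144,311) and (162,262). The last two stand loose on the table and are smaller. The one in the rack's end well is the largest and matches the description. Next I'll triangulate the poses.

```bash
python3 - <<'E'
from h import *
F={c:eyes.grab_frame(c) for c in ['scene','top']}
def pt(n,near=None):
    rs=[]
    for c in F:
        L=eyes.pinpoint(n,c)
        rs.append((c,L))
    return rs
for n,z in [('tube_red_grip',.118),('coupler_mouth',.1),('valve_pivot',.083),('valve_tip',.083),('rack',0),('tube_blue',.01),('tube_yellow',.01),('air_block',0)]:
    rs=pt(n)
    for a in rs[0][1][:2]:
        for b in rs[1][1][:2]:
            x,e=tri([ray(F['scene'],a['uv']),ray(F['top'],b['uv'])])
            if max(e)<.015: print(n,np.round(x,4),np.round(e,4),np.round(a['uv'],1),np.round(b['uv'],1))
w=eyes.grab_frame('wrist'); save(w,'w0.png'); print(w['hand_eye'],w['mtx'])
E
```

```text
tube_red_grip [ 0.5821 -0.366   0.12  ] [0.0034 0.0034] [184.4 262. ] [378.  186.2]
coupler_mouth [0.5806 0.0724 0.1056] [0.0003 0.0003] [343.1 182.9] [194.1 188.2]
valve_pivot [0.5432 0.2194 0.0848] [0.003 0.003] [369.  163.2] [132.9 204. ]
valve_tip [0.4585 0.2131 0.0904] [0.003 0.003] [344.  149.8] [133.6 239.2]
rack [ 0.6031 -0.293   0.0071] [0.004 0.004] [229.6 290.3] [342.6 186.4]
air_block [0.5563 0.1434 0.0063] [0.0035 0.0035] [353.1 200. ] [173.6 204.3]
[[ 1.09718804e-03 -9.46228564e-01 -3.23496986e-01  8.28285798e-02]
 [ 9.99999238e-01  1.22142357e-03 -1.81017679e-04  4.61399744e-04]
 [ 5.66410944e-04 -3.23496541e-01  9.46229183e-01 -1.42673275e-01]
 [ 0.00000000e+00  0.00000000e+00  0.00000000e+00  1.00000000e+00]] [[306.57319546   0.         279.28196371]
 [  0.         306.57319546 207.54937056]
 [  0.           0.           1.        ]]
```

View pics/w0.png

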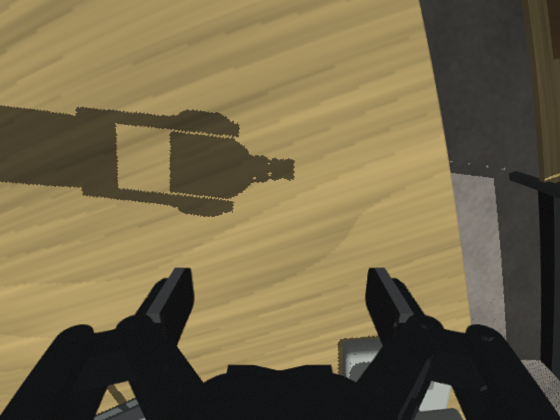

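Emit:
step_arm(
  motion=[
    [0.4, -0.9, 0.2, 0, 0, -0.5, 0],
    [0.4, -0.9, 0.2, 0, 0, -0.5, 0],
    [0.4, -0.9, 0.2, 0, 0, -0.5, 0],
    [0.4, -0.9, 0.2, 0, 0, -0.5, 0],
    [0.4, -0.9, 0.2, 0, 0, -0.5, 0],
    [0.4, -0.9, 0.2, 0, 0, -0.5, 0],
    [0.4, -0.9, 0.2, 0, 0, -0.5, 0],
    [0.4, -0.9, 0.2, 0, 0, -0.5, 0],
    [0.4, -0.9, 0.2, 0, 0, -0.5, 0],
    [0.4, -0.9, 0.2, 0, 0, -0.5, 0],
  ],
)

```text
time: 3.45
tool_pos: [0.3993, 0.1425, 0.3316]
tool_rot: [0.001, 0.512, 0.859, 0.001]
contact_force: [1.1, 0.8, 0.4]
gripper_width: 0.998
```

Emit:
step_arm(
  motion=[
    [0.36, -1.0, -0.1, 0, 0, -0.51, 0],
    [0.36, -1.0, -0.1, 0, 0, -0.51, 0],
    [0.36, -1.0, -0.1, 0, 0, -0.51, 0],
    [0.36, -1.0, -0.1, 0, 0, -0.51, 0],
    [0.36, -1.0, -0.1, 0, 0, -0.51, 0],
    [0.36, -1.0, -0.1, 0, 0, -0.51, 0],
    [0.36, -1.0, -0.1, 0, 0, -0.51, 0],
    [0.36, -1.0, -0.1, 0, 0, -0.51, 0],
    [0.36, -1.0, -0.1, 0, 0, -0.51, 0],
    [0.36, -1.0, -0.1, 0, 0, -0.51, 0],
  ],
)

```text
time: 4.45
tool_pos: [0.5681, -0.3262, 0.2838]
tool_rot: [0.0, 0.796, 0.605, 0.0]
contact_force: [-0.3, -0.4, 1.3]
gripper_width: 1.0
```

```bash
cat >> h.py <<'E'
from scipy.spatial.transform import Rotation as Ro
def wgrab():
    s=monitor.state(); w=eyes.grab_frame('wrist')
    q=s['tool_rot']; T=np.eye(4); T[:3,:3]=Ro.from_quat([q[1],q[2],q[3],q[0]]).as_matrix(); T[:3,3]=s['tool_pos']
    M=np.linalg.inv(T@np.array(w['hand_eye']))
    w=dict(w); w['rvec']=cv2.Rodrigues(M[:3,:3])[0].ravel(); w['tvec']=M[:3,3]
    return w,s
E
python3 - <<'E'
from h import *
w,s=wgrab(); save(w,'w1.png'); print(s['time'],s['tool_pos'],s['tool_rot'])
for n,z in [('tube_red_grip',.118),('rack',0)]:
    for d in eyes.pinpoint(n,'wrist'): print(n,d['p'],np.round(d['uv'],1),np.round(atz(w,d['uv'],z),4))
print([(np.round(d['box']),d['p']) for d in eyes.look_for('tube_red','wrist')])
import pickle; pickle.dump({k:w[k] for k in ['mtx','dist','rvec','tvec','pixels']},open('w1.pkl','wb'))
E
```

```text
4.45 [ 0.56805625 -0.32617677  0.28376022] [8.79062651e-05 7.95961423e-01 6.05347331e-01 1.19694134e-04]
tube_red_grip 0.83 [223.2 235.2] [ 0.4948 -0.362   0.118 ]
tube_red_grip 0.65 [297.8 225.9] [ 0.5767 -0.3731  0.118 ]
tube_red_grip 0.58 [314.2 277.9] [ 0.579  -0.4414  0.118 ]
rack 0.68 [291.2 134. ] [ 0.596  -0.2886  0.    ]
[(array([225., 232.,  19.,  30.]), 0.82), (array([300., 219.,  27.,  47.]), 0.8), (array([315., 270.,  22.,  42.]), 0.79)]
```

View pics/w1.png

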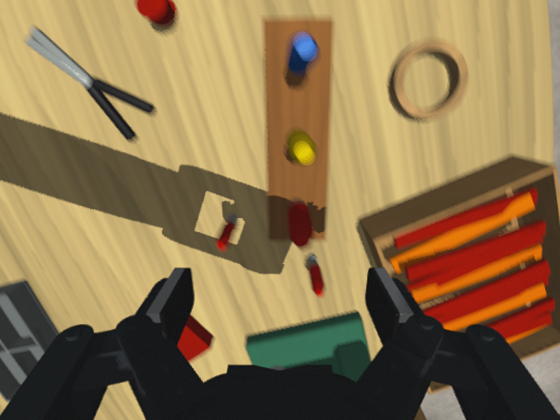

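Emit:
step_arm(
  motion=[
    [0, -0.02, -0.04, 0, 0, 0, 60],
    [0, -0.02, -0.04, 0, 0, 0, 60],
    [0, -0.02, -0.04, 0, 0, 0, 60],
    [0, -0.02, -0.04, 0, 0, 0, 60],
  ],
)

```text
time: 5.05
tool_pos: [0.568, -0.3331, 0.2655]
tool_rot: [0.001, 0.796, 0.606, 0.0]
contact_force: [0.2, 0.4, 0.3]
gripper_width: 0.763
```

```bash
cat >> h.py <<'E'
from scipy.optimize import minimize
def cyl(x,y,r0,z0,r1,z1,tilt=(0,0),zref=0):
    a=np.linspace(0,2*np.pi,40,endpoint=False)
    return np.vstack([np.c_[x+tilt[0]*(z-zref)+r*np.cos(a),y+tilt[1]*(z-zref)+r*np.sin(a),0*a+z] for r,z in ((r0,z0),(r1,z1))])
def tubehull(f,x,y,zt):  # zt = tip height ; sleeve+taper outline
    P=np.vstack([cyl(x,y,.013,zt+.062,.013,zt+.130),cyl(x,y,.013,zt+.130,.009,zt+.150)])
    return cv2.convexHull(proj(f,P).astype(np.float32))
def fitmask(f,mask,x0,zt,hull=tubehull):
    m=mask.astype(np.uint8)
    def cost(p):
        h=np.zeros_like(m); H=hull(f,p[0],p[1],zt)
        cv2.fillPoly(h,[np.round(H*16).astype(np.int32)],1,shift=4)
        return 1-(h&m).sum()/max(1,(h|m).sum())
    best=None
    for st in (.01,.003):
        r=minimize(cost,x0,method='Nelder-Mead',options=dict(initial_simplex=[x0,(x0[0]+st,x0[1]),(x0[0],x0[1]+st)],xatol=1e-4,fatol=1e-4)); x0=r.x
    return r.x,r.fun
def redmask(px,uv,rad=40,sat=120):
    hsv=cv2.cvtColor(px,cv2.COLOR_RGB2HSV); m=((hsv[...,0]<8)|(hsv[...,0]>172))&(hsv[...,1]>sat)&(hsv[...,2]>40)
    n,l,st,c=cv2.connectedComponentsWithStats(m.astype(np.uint8))
    i=min([k for k in range(1,n) if st[k,4]>60],key=lambda k:np.hypot(*(c[k]-uv)))
    return l==i,st[i]
E
python3 - <<'E'
from h import *
w,s=wgrab(); save(w,'w2.png'); print(s['time'],s['tool_pos'],s['tool_rot'],s['gripper_width'])
uv=proj(w,[.579,-.369,.118])[0]; print(uv)
m,st=redmask(w['pixels'],uv); print(st)
print('wrist',fitmask(w,m,(.579,-.369),.01))
for c in ['scene','top']:
    f=eyes.grab_frame(c); m,st=redmask(f['pixels'],proj(f,[.579,-.369,.118])[0]); print(c,st,fitmask(f,m,(.579,-.369),.01))
E
```

```text
5.05 [ 0.56796682 -0.33311329  0.26553849] [8.35325463e-04 7.95513686e-01 6.05934945e-01 3.46721849e-04] 0.7625981161404718
[298.16319642 222.39505722]
[ 284  198   28   50 1070]
wrist (array([ 0.57769682, -0.36885821]), np.float64(0.09932659932659937))
scene [176 244  17  40 421] (array([ 0.57933923, -0.37112134]), np.float64(0.25222024866785075))
top [354 193  14  21  78] (array([ 0.579, -0.369]), np.float64(1.0))
```

View pics/w2.png

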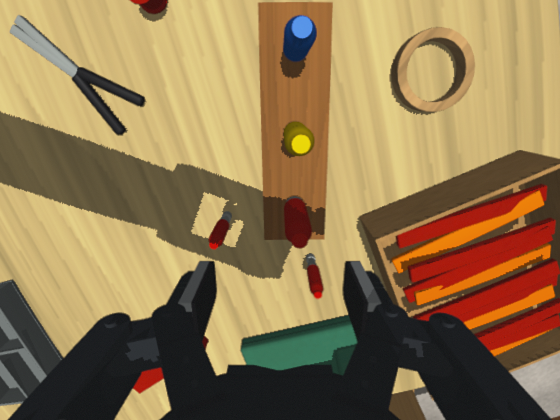

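Emit:
step_arm(
  motion=[
    [0.02, -0.072, 0, 0, 0, 0, 60],
    [0.02, -0.072, -0.06, 0, 0, 0, 60],
    [0.02, -0.072, -0.12, 0, 0, 0, 60],
    [0.02, -0.072, -0.18, 0, 0, 0, 60],
    [0.02, -0.072, -0.24, 0, 0, 0, 60],
    [0.02, -0.072, -0.29, 0, 0, 0, 60],
    [0.02, -0.072, -0.332, 0, 0, 0, 60],
    [0.02, -0.072, -0.332, 0, 0, 0, 60],
  ],
)

```text
time: 6.0
tool_pos: [0.5757, -0.3682, 0.094]
tool_rot: [-0.003, 0.796, 0.606, -0.001]
contact_force: [-0.6, 0.4, -0.4]
gripper_width: 0.762
```

```bash
python3 - <<'E'
from h import *
w,s=wgrab(); save(w,'w3.png'); print(s['time'],s['tool_pos'],s['tool_rot'],s['gripper_width'],s['contact_force'])
E
```

```text
6.0 [ 0.57573344 -0.36824302  0.09399916] [-0.00339833  0.79577294  0.605585   -0.00083257] 0.761819582756635 [-0.60661659  0.44046634 -0.35669698]
```

View pics/w3.png

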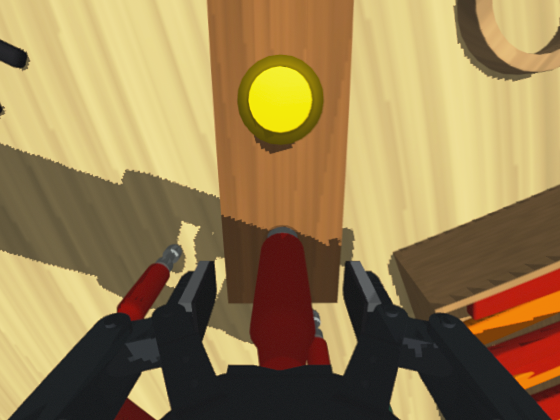

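The red tube (column 283) sits centred between the pads, with the yellow tube's top at (280,100) for reference. I'll close the gripper.

Emit:
step_arm(
  motion=[
    [0, 0, 0.006, 0, 0, 0, 255],
    [0, 0, 0.006, 0, 0, 0, 255],
    [0, 0, 0.006, 0, 0, 0, 255],
    [0, 0, 0.006, 0, 0, 0, 255],
    [0, 0, 0.006, 0, 0, 0, 255],
    [0, 0, 0.006, 0, 0, 0, 255],
  ],
)

```text
time: 6.65
tool_pos: [0.5781, -0.3708, 0.1038]
tool_rot: [0.001, 0.796, 0.606, -0.0]
contact_force: [-3.5, 0.6, 6.4]
gripper_width: 0.288
```

Emit:
step_arm(
  motion=[
    [0, 0, 0.03, 0, 0, 0, 255],
    [0, 0, 0.08, 0, 0, 0, 255],
    [0, 0, 0.14, 0, 0, 0, 255],
    [0, 0, 0.2, 0, 0, 0, 255],
    [0, 0, 0.26, 0, 0, 0, 255],
    [0, 0, 0.32, 0, 0, 0, 255],
    [0, 0, 0.38, 0, 0, 0, 255],
    [0, 0, 0.38, 0, 0, 0, 255],
    [0, 0, 0.38, 0, 0, 0, 255],
  ],
)

```text
time: 7.55
tool_pos: [0.5779, -0.3702, 0.2926]
tool_rot: [0.001, 0.796, 0.606, 0.0]
contact_force: [-0.2, -0.4, -1.8]
gripper_width: 0.285
```

```bash
python3 - <<'E'
from h import *
w,s=wgrab(); save(w,'w4.png'); print(s['time'],s['tool_pos'],s['tool_rot'],s['gripper_width'],s['contact_force'])
f=eyes.grab_frame('scene');save(f,'scene4.png')
E
```

```text
7.55 [ 0.57792434 -0.37015475  0.29255623] [1.22258184e-03 7.95831062e-01 6.05517384e-01 3.50576444e-04] 0.2848438237780541 [-0.22802446 -0.38492914 -1.75243817]
```

View pics/w4.png

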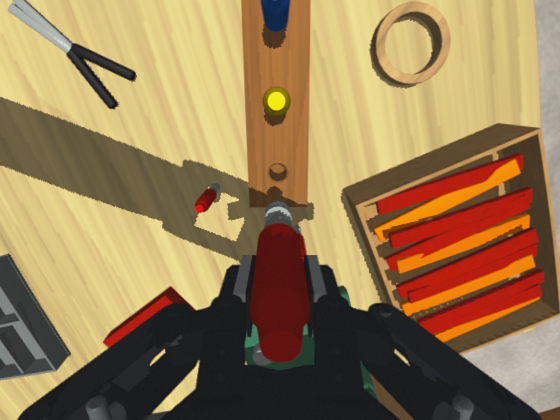

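View pics/scene4.png

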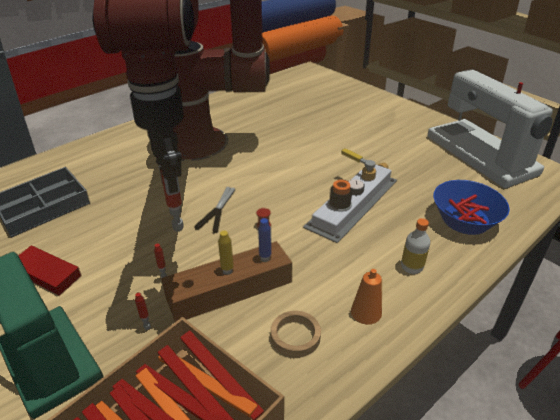

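The red tube is held, sleeve between the pads, tip at about (278,212), and its emptied well shows at (277,172). I'll move over to the coupler.

Emit:
step_arm(
  motion=[
    [0, 0.06, 0, 0, 0, 0, 255],
    [0, 0.14, 0, 0, 0, 0, 255],
    [0, 0.23, 0, 0, 0, 0, 255],
    [0, 0.33, 0, 0, 0, 0, 255],
    [0, 0.43, 0, 0, 0, 0, 255],
    [0, 0.53, 0, 0, 0, 0, 255],
    [0, 0.63, 0, 0, 0, 0, 255],
    [0, 0.73, 0, 0, 0, 0, 255],
    [0, 0.81, 0, 0, 0, 0, 255],
    [0, 0.86, 0, 0, 0, 0, 255],
  ],
)

```text
time: 8.65
tool_pos: [0.5763, 0.0629, 0.2885]
tool_rot: [-0.001, 0.795, 0.607, -0.001]
contact_force: [0.5, -0.7, -1.2]
gripper_width: 0.286
```

Emit:
step_arm(
  motion=[
    [0.005, 0.02, -0.04, 0, 0, 0, 255],
    [0.005, 0.02, -0.08, 0, 0, 0, 255],
    [0.005, 0.02, -0.1, 0, 0, 0, 255],
    [0.005, 0.02, -0.1, 0, 0, 0, 255],
    [0.005, 0.02, -0.1, 0, 0, 0, 255],
  ],
)

```text
time: 9.15
tool_pos: [0.58, 0.0696, 0.2406]
tool_rot: [-0.0, 0.796, 0.605, -0.0]
contact_force: [0.3, -0.5, 0.6]
gripper_width: 0.287
```

```bash
python3 - <<'E'
from h import *
w,s=wgrab(); save(w,'w5.png'); print(s['time'],s['tool_pos'],s['tool_rot'],s['gripper_width'],s['contact_force'])
for n,z in [('coupler_mouth',.1),('valve_pivot',.083),('valve_tip',.083),('tube_red_tip',s['tool_pos'][2]-.089)]:
    for d in eyes.pinpoint(n,'wrist')[:2]: print(n,d['p'],np.round(d['uv'],1),np.round(atz(w,d['uv'],z),4))
p=s['tool_pos']; print('tip exp',proj(w,p-[0,0,.089]))
f=eyes.grab_frame('scene');save(f,'scene5.png')
f=eyes.grab_frame('top');save(f,'top5.png')
E
```

```text
9.15 [0.57998534 0.06961402 0.24058149] [-3.12514338e-04  7.96002032e-01  6.05293729e-01 -4.10493332e-04] 0.2867010646658398 [ 0.3478923  -0.5168834   0.56136289]
coupler_mouth 0.96 [277.6 197.5] [0.5781 0.067  0.1   ]
valve_pivot 0.89 [198.1  43.8] [0.5466 0.2196 0.083 ]
tube_red_tip 0.71 [278.8 211.2] [0.5806 0.0709 0.1516]
tip exp [[278.52641244 212.78296982]]
```

View pics/w5.png

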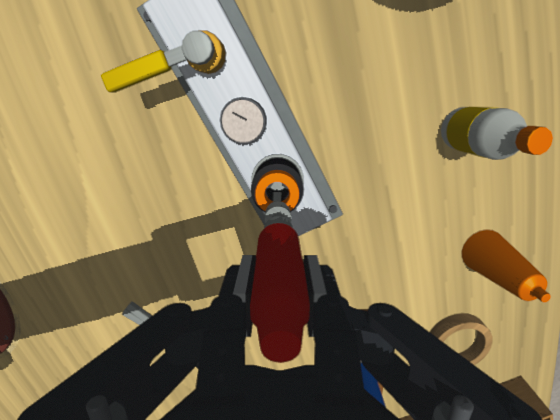

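View pics/scene5.png

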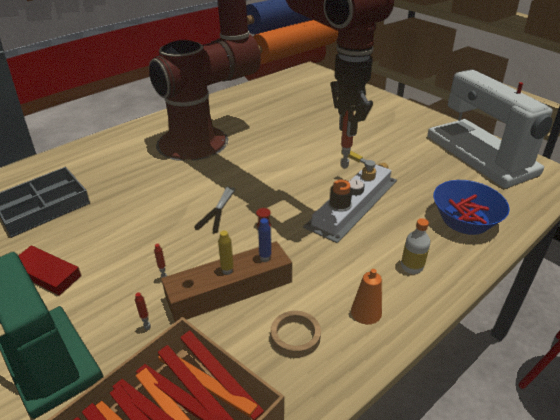

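```bash
python3 - <<'E'
from h import *
f=cv2.imread('pics/w5.png')
c=cv2.resize(f[140:240,220:340],None,fx=6,fy=6,interpolation=cv2.INTER_CUBIC); cv2.imwrite('pics/c5.png',c)
E
```

```text
(no output)
```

View pics/c5.png

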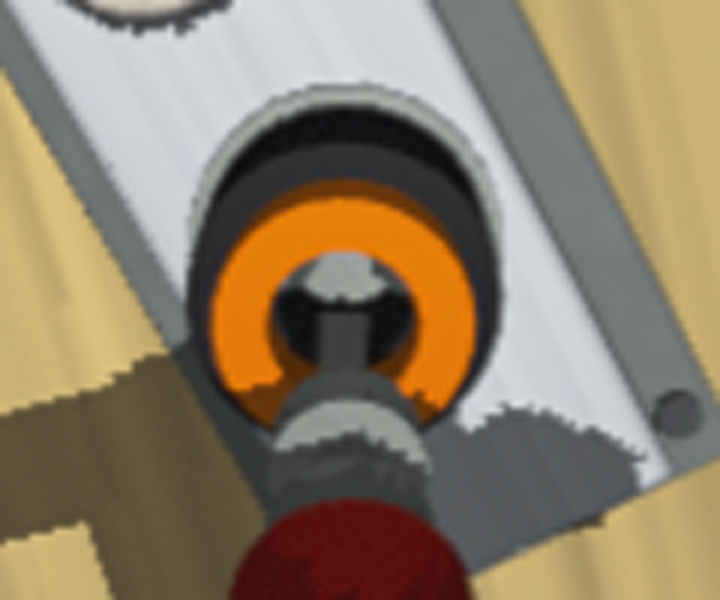

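```bash
cat > fit5.py <<'E'
from h import *
from scipy.optimize import least_squares
def ringfit(w,outer,inner,x0,z=.1):
    # outer/inner : lists of pixel points on r=.021 / r=.0125 rims
    P=np.array([atz(w,u,z)[:2] for u in outer]);Q=np.array([atz(w,u,z)[:2] for u in inner])
    g=lambda c:np.r_[np.linalg.norm(P-c,axis=1)-.021,np.linalg.norm(Q-c,axis=1)-.0125]
    r=least_squares(g,x0); return r.x,r.fun
E
python3 - <<'E'
from fit5 import *
w,s=wgrab(); print(s['tool_pos'])
# dense edges: bright orange mask
hsv=cv2.cvtColor(w['pixels'],cv2.COLOR_RGB2HSV)
m=((hsv[...,0]>8)&(hsv[...,0]<22)&(hsv[...,1]>180)&(hsv[...,2]>190)).astype(np.uint8)
m[:165]=0;m[215:]=0;m[:,:245]=0;m[:,310:]=0
pts=[]
outer=[];inner=[]
for r in range(174,200):
    c=np.where(m[r])[0]
    if len(c)<3: continue
    if r>178: outer+= [(c[0]-.5,r),(c[-1]+.5,r)]
for c in range(262,294):
    r=np.where(m[:,c])[0]
    if len(r): outer.append((c,r[0]-.5))
for r in range(186,196):
    c=np.where(m[r])[0]; g=np.argmax(np.diff(c)); 
    if np.diff(c)[g]>5: inner+=[(c[g]+.5,r),(c[g+1]-.5,r)]
x,e=ringfit(w,outer,inner,(.579,.069)); print('both',x,np.abs(e).mean(),len(outer),len(inner))
x,e=ringfit(w,outer,[outer[0]],(.579,.069)); print(x)
tp=eyes.pinpoint('tube_red_tip','wrist')[0]['uv']; print(tp,s['tool_pos'], atz(w,tp,s['tool_pos'][2]-.089))
# sleeve silhouette fit
m,st=redmask(w['pixels'],(278,290)); print(st)
p=s['tool_pos']; z=p[2]-.089
def hull(f,x,y,zt):
    return tubehull(f,x,y,zt)
keep=np.zeros_like(m);keep[205:262]=1
for zt in (z-.004,z,z+.004):
    def cost(q):
        h=np.zeros(m.shape,np.uint8);cv2.fillPoly(h,[np.round(tubehull(w,q[0],q[1],zt)*16).astype(np.int32)],1,shift=4)
        h=h&keep;mm=m&keep; return 1-(h&mm).sum()/(h|mm).sum()
    r=minimize(cost,p[:2],method='Nelder-Mead',options=dict(initial_simplex=[p[:2],p[:2]+[.004,0],p[:2]+[0,.004]]));print(zt,r.x,r.fun,'offset',r.x-p[:2])
E
```

```text
[0.58048061 0.06978943 0.24174361]
both [0.5780689 0.070402 ] 0.0002884038182591003 74 20
[0.57796398 0.07056369]
[278.7, 211.2] [0.58048061 0.06978943 0.24174361] [0.58117602 0.07105474 0.15274361]
[ 250  223   60  139 6350]
0.14874361108384587 [0.58090415 0.07104504] 0.04046997389033946 offset [0.00042354 0.00125561]
0.15274361108384588 [0.58169828 0.07253027] 0.057729313662604254 offset [0.00121767 0.00274084]
0.15674361108384588 [0.58167056 0.0739137 ] 0.07306226175349428 offset [0.00118994 0.00412427]
```

Emit:
step_arm(
  motion=[
    [-0.006, 0, 0, 0, 0, 0, 255],
    [-0.006, 0, -0.03, 0, 0, 0, 255],
    [-0.006, 0, -0.06, 0, 0, 0, 255],
    [-0.006, 0, -0.08, 0, 0, 0, 255],
    [-0.006, 0, -0.08, 0, 0, 0, 255],
    [-0.006, 0, -0.08, 0, 0, 0, 255],
  ],
)

```text
time: 10.2
tool_pos: [0.5768, 0.07, 0.2001]
tool_rot: [-0.0, 0.796, 0.605, -0.001]
contact_force: [0.4, -0.1, -0.5]
gripper_width: 0.287
```

```bash
python3 - <<'E'
from h import *
w,s=wgrab(); save(w,'w6.png'); print(s['time'],s['tool_pos'],s['contact_force'])
f=eyes.grab_frame('scene');
a=cv2.resize(cv2.cvtColor(w['pixels'],cv2.COLOR_RGB2BGR)[150:250,220:340],None,fx=3.3,fy=3.3,interpolation=cv2.INTER_CUBIC)
b=cv2.resize(cv2.cvtColor(f['pixels'],cv2.COLOR_RGB2BGR)[110:210,290:410],None,fx=3.3,fy=3.3,interpolation=cv2.INTER_CUBIC)
cv2.imwrite('pics/c6.png',np.hstack([a,b]))
E
```

```text
10.2 [0.57681823 0.06996404 0.20012163] [ 0.40778652 -0.05051504 -0.52482635]
```

View pics/c6.png

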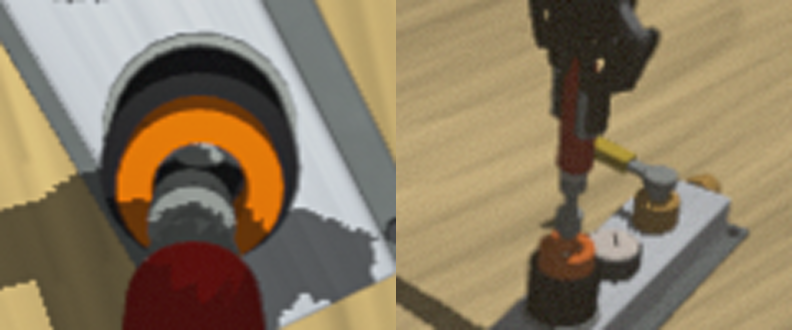

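Emit:
step_arm(
  motion=[
    [0.002, 0, 0, 0, 0, 0, 255],
    [0.002, 0, -0.02, 0, 0, 0, 255],
    [0.002, 0, -0.04, 0, 0, 0, 255],
    [0.002, 0, -0.052, 0, 0, 0, 255],
    [0.002, 0, -0.052, 0, 0, 0, 255],
    [0.002, 0, -0.052, 0, 0, 0, 255],
  ],
)

```text
time: 10.9
tool_pos: [0.5779, 0.07, 0.1745]
tool_rot: [-0.0, 0.796, 0.605, -0.0]
contact_force: [-0.3, 1.0, -0.6]
gripper_width: 0.287
```

```bash
python3 - <<'E'
from h import *
w,s=wgrab(); save(w,'w7.png'); print(s['time'],s['tool_pos'],s['contact_force'],s['ft_torque'])
f=eyes.grab_frame('scene');
a=cv2.resize(cv2.cvtColor(w['pixels'],cv2.COLOR_RGB2BGR)[150:250,220:340],None,fx=3.3,fy=3.3,interpolation=cv2.INTER_CUBIC)
b=cv2.resize(cv2.cvtColor(f['pixels'],cv2.COLOR_RGB2BGR)[110:210,290:410],None,fx=3.3,fy=3.3,interpolation=cv2.INTER_CUBIC)
cv2.imwrite('pics/c7.png',np.hstack([a,b]))
E
```

```text
10.9 [0.57786266 0.0700002  0.17450926] [-0.28060906  0.97242712 -0.61901165] [ 0.00072305 -0.06646068  0.00927782]
```

View pics/c7.png

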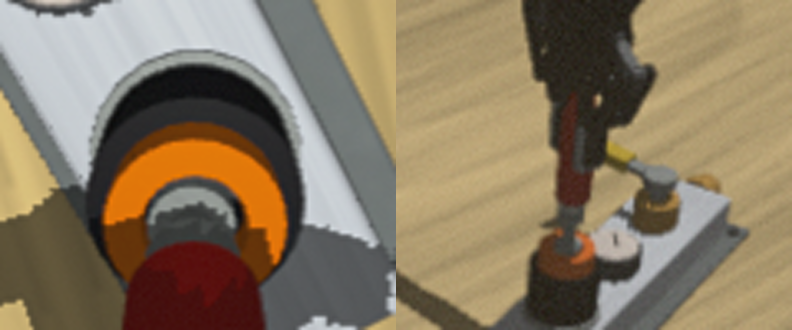

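Emit:
step_arm(
  motion=[
    [0.001, 0, -0.008, 0, 0, 0, 255],
    [0.001, 0, -0.016, 0, 0, 0, 255],
    [0.001, 0, -0.024, 0, 0, 0, 255],
    [0.001, 0, -0.032, 0, 0, 0, 255],
    [0.001, 0, -0.032, 0, 0, 0, 255],
  ],
)

```text
time: 11.5
tool_pos: [0.5791, 0.0697, 0.1612]
tool_rot: [0.001, 0.796, 0.606, 0.0]
contact_force: [-3.1, -1.3, 6.4]
gripper_width: 0.284
```

Emit:
step_arm(
  motion=[
    [-0.002, 0, -0.006, 0, 0, 0, 255],
    [-0.002, 0, -0.012, 0, 0, 0, 255],
    [-0.002, 0, -0.018, 0, 0, 0, 255],
    [-0.002, 0, -0.018, 0, 0, 0, 255],
  ],
)

```text
time: 11.9
tool_pos: [0.5785, 0.0696, 0.1516]
tool_rot: [0.001, 0.796, 0.606, 0.001]
contact_force: [-1.2, -1.4, 4.7]
gripper_width: 0.288
```

Emit:
step_arm(
  motion=[
    [0, 0, -0.008, 0, 0, 0, 255],
    [0, 0, -0.016, 0, 0, 0, 255],
    [0, 0, -0.024, 0, 0, 0, 255],
    [0, 0, -0.03, 0, 0, 0, 255],
    [0, 0, -0.03, 0, 0, 0, 255],
  ],
)

```text
time: 12.4
tool_pos: [0.5791, 0.0702, 0.1387]
tool_rot: [0.001, 0.796, 0.606, 0.001]
contact_force: [-4.9, -0.2, 13.9]
gripper_width: 0.289
```

```bash
cat > v.py <<'E'
from h import *
import sys
n=sys.argv[1]
w,s=wgrab(); save(w,'w'+n+'.png'); print(s['time'],s['tool_pos'],s['contact_force'],s['gripper_width'])
f=eyes.grab_frame('scene');save(f,'s'+n+'.png')
a=cv2.resize(cv2.cvtColor(w['pixels'],cv2.COLOR_RGB2BGR)[150:250,220:340],None,fx=3.3,fy=3.3,interpolation=cv2.INTER_CUBIC)
b=cv2.resize(cv2.cvtColor(f['pixels'],cv2.COLOR_RGB2BGR)[120:220,290:410],None,fx=3.3,fy=3.3,interpolation=cv2.INTER_CUBIC)
cv2.imwrite('pics/c'+n+'.png',np.hstack([a,b]))
E
python3 v.py 8
```

```text
12.4 [0.57910981 0.07016039 0.13868145] [-4.88168446 -0.24844263 13.92641955] 0.28949816567555964
```

View pics/c8.png

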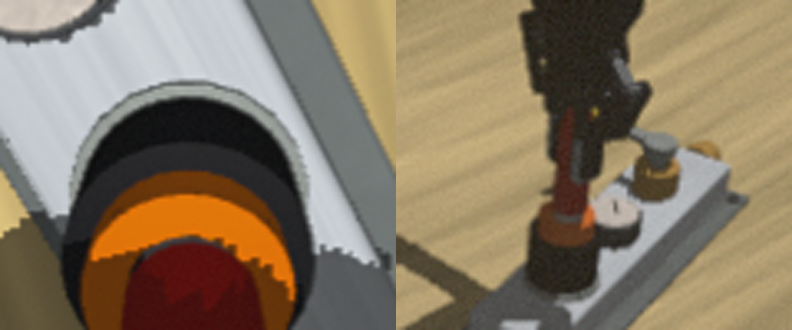

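Emit:
step_arm(
  motion=[
    [-0.002, 0, -0.005, 0, 0, 0, 255],
    [-0.002, 0, -0.01, 0, 0, 0, 255],
    [-0.002, 0, -0.01, 0, 0, 0, 255],
  ],
)

```text
time: 12.8
tool_pos: [0.5797, 0.0704, 0.1385]
tool_rot: [0.002, 0.796, 0.606, 0.003]
contact_force: [-8.8, -0.1, 30.6]
gripper_width: 0.287
```

```bash
python3 v.py 9
```

```text
12.8 [0.57970093 0.0704407  0.13846716] [-8.83677952 -0.05285074 30.63282403] 0.28723108795887303
```

View pics/c9.png

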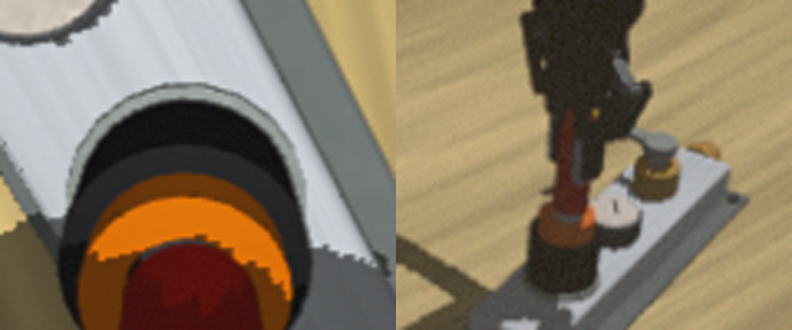

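Emit:
step_arm(
  motion=[
    [-0.001, 0, 0.01, 0, 0, 0, 255],
    [-0.001, 0, 0.018, 0, 0, 0, 255],
    [-0.001, 0, 0.026, 0, 0, 0, 255],
    [-0.001, 0, 0.032, 0, 0, 0, 255],
    [-0.001, 0, 0.032, 0, 0, 0, 255],
  ],
)

```text
time: 13.4
tool_pos: [0.5758, 0.0696, 0.1428]
tool_rot: [-0.0, 0.796, 0.605, -0.0]
contact_force: [6.4, -1.1, -10.9]
gripper_width: 0.286
```

```bash
python3 v.py 10
```

```text
13.4 [0.57578969 0.06962735 0.14281501] [  6.44064338  -1.14503717 -10.88855735] 0.2859351055370544
```

View pics/c10.png

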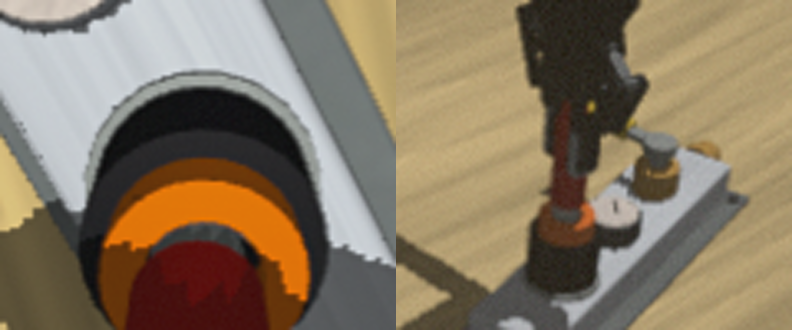

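It's locked: pulling with 11 N stopped after about 4 mm. I'll push it home again, then release and retreat straight up.

Emit:
step_arm(
  motion=[
    [0.004, 0, -0.01, 0, 0, 0, 255],
    [0.004, 0, -0.018, 0, 0, 0, 255],
    [0.004, 0, -0.018, 0, 0, 0, 255],
    [0.004, 0, -0.016, 0, 0, 0, 100],
    [0.004, 0, -0.016, 0, 0, 0, 60],
    [0.004, 0, -0.016, 0, 0, 0, 30],
    [0.004, 0, -0.016, 0, 0, 0, 30],
  ],
)

```text
time: 14.2
tool_pos: [0.5778, 0.07, 0.1374]
tool_rot: [-0.0, 0.796, 0.606, -0.0]
contact_force: [0.6, 0.2, -0.9]
gripper_width: 0.884
```

```bash
python3 v.py 11
```

```text
14.2 [0.57777449 0.07003605 0.13739965] [ 0.56590542  0.23875862 -0.94665861] 0.8840779812352254
```

View pics/w11.png

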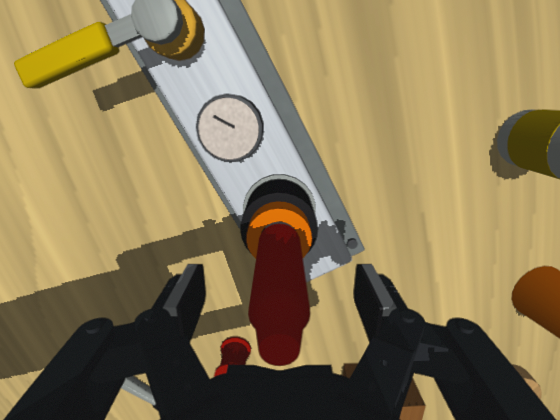

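Emit:
step_arm(
  motion=[
    [0, 0, 0.06, 0, 0, 0, 30],
    [0, 0, 0.14, 0, 0, 0, 30],
    [0, 0, 0.22, 0, 0, 0, 30],
    [0, 0, 0.26, 0, 0, 0, 255],
    [-0.1, 0.1, 0.26, 0, 0, 0, 255],
    [-0.2, 0.2, 0.26, 0, 0, 0, 255],
    [-0.2, 0.2, 0.26, 0, 0, 0, 255],
    [-0.2, 0.2, 0.26, 0, 0, 0, 255],
    [-0.2, 0.2, 0.26, 0, 0, 0, 255],
  ],
)

```text
time: 15.2
tool_pos: [0.4778, 0.1704, 0.2682]
tool_rot: [0.0, 0.795, 0.606, 0.0]
contact_force: [0.2, -0.5, -0.6]
gripper_width: -0.001
```

```bash
python3 - <<'E'
from h import *
w,s=wgrab(); save(w,'w12.png'); print(s['time'],s['tool_pos'],s['gripper_width'],s['contact_force'])
for n,z in [('coupler_mouth',.1),('valve_pivot',.083),('valve_tip',.083)]:
    for d in eyes.pinpoint(n,'wrist')[:2]: print(n,d['p'],np.round(d['uv'],1),np.round(atz(w,d['uv'],z),4))
hsv=cv2.cvtColor(w['pixels'],cv2.COLOR_RGB2HSV)
m=((hsv[...,0]>22)&(hsv[...,0]<34)&(hsv[...,1]>200)&(hsv[...,2]>120)).astype(np.uint8)
n,l,st,c=cv2.connectedComponentsWithStats(m); i=1+np.argmax(st[1:,4]); print(st[i],c[i])
pts=np.argwhere(l==i)[:,::-1].astype(np.float32); r=cv2.minAreaRect(pts); 
for q in cv2.boxPoints(r): print(np.round(q,1),np.round(atz(w,q,.09),4))
print(atz(w,c[i],.088))
E
```

```text
15.2 [0.47780112 0.17043318 0.26815729] -0.0007126458002560892 [ 0.16676016 -0.54224617 -0.64127481]
coupler_mouth 0.88 [386.5 245.3] [0.5775 0.0728 0.1   ]
valve_pivot 0.66 [329.1 121.6] [0.5458 0.22   0.083 ]
valve_tip 0.86 [252.2 148.4] [0.4608 0.2145 0.083 ]
[243 128  61  32 991] [272.52068618 143.24117053]
[241.6 144.8] [0.4521 0.2217 0.09  ]
[298.3 125.9] [0.5136 0.2247 0.09  ]
[303.6 141.8] [0.5149 0.2077 0.09  ]
[246.9 160.7] [0.4525 0.2044 0.09  ]
[0.48338212 0.21451808 0.088     ]
```

View pics/w12.png

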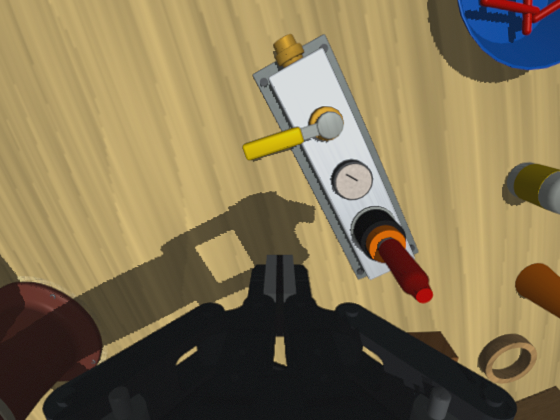

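The red tube stands locked in the coupler, the handle grip is at (272,143), and the pivot is at about (0.5455, 0.218).

Emit:
step_arm(
  motion=[
    [0, 0, -0.08, 0, 0, 0, 255],
    [0, 0, -0.16, 0, 0, 0, 255],
    [0, 0, -0.24, 0, 0, 0, 255],
    [0, 0, -0.32, 0, 0, 0, 255],
    [0, 0, -0.37, 0, 0, 0, 255],
    [0, 0, -0.405, 0, 0, 0, 255],
    [0, 0, -0.405, 0, 0, 0, 255],
    [0, 0, -0.405, 0, 0, 0, 255],
  ],
)

```text
time: 16.2
tool_pos: [0.4787, 0.1694, 0.0656]
tool_rot: [-0.0, 0.796, 0.605, -0.0]
contact_force: [-0.6, 0.6, 0.3]
gripper_width: 0.002
```

```bash
python3 - <<'E'
from h import *
s=monitor.state(); print(s['time'],s['tool_pos'],s['contact_force'],s['joint_pos'])
p=s['tool_pos'][:2]
for ph,d in [(183,30),(175,25),(168,24),(160,24),(152,24),(144,24),(136,24),(128,24),(120,24),(112,24),(106,23),(102.6,23),(102.6,20)]:
    a=np.radians(ph); x=np.array([.5455,.218])+.07*np.array([np.cos(a),np.sin(a)])+d/1000*np.array([-np.sin(a),np.cos(a)])
    print(ph,np.round(x,3),np.round((x-p)/.5,3))
E
```

```text
16.2 [0.47868192 0.16944225 0.0655972 ] [-0.56163852  0.59587286  0.26590942] [ 1.93581999e-01 -6.19806229e-02  2.01916788e+00 -3.56046974e-05
  1.18484165e+00  4.64703943e-01]
183 [0.477 0.184] [-0.003  0.03 ]
175 [0.474 0.199] [-0.01  0.06]
168 [0.472 0.209] [-0.013  0.079]
160 [0.472 0.219] [-0.014  0.1  ]
152 [0.472 0.23 ] [-0.013  0.12 ]
144 [0.475 0.24 ] [-0.008  0.141]
136 [0.478 0.249] [-0.    0.16]
128 [0.483 0.258] [0.01  0.178]
120 [0.49  0.267] [0.022 0.194]
112 [0.497 0.274] [0.037 0.209]
106 [0.504 0.279] [0.051 0.219]
102.6 [0.508 0.281] [0.058 0.224]
102.6 [0.511 0.282] [0.064 0.225]
```

Emit:
step_arm(
  motion=[
    [-0.003, 0.03, 0, 0, 0, 0, 255],
    [-0.01, 0.06, 0, 0, 0, 0, 255],
    [-0.013, 0.08, 0, 0, 0, 0, 255],
    [-0.014, 0.1, 0, 0, 0, 0, 255],
    [-0.013, 0.12, 0, 0, 0, 0, 255],
    [-0.008, 0.14, 0, 0, 0, 0, 255],
    [0, 0.16, 0, 0, 0, 0, 255],
    [0.01, 0.178, 0, 0, 0, 0, 255],
    [0.022, 0.194, 0, 0, 0, 0, 255],
    [0.036, 0.208, 0, 0, 0, 0, 255],
  ],
)

```text
time: 17.2
tool_pos: [0.4962, 0.2746, 0.065]
tool_rot: [-0.0, 0.796, 0.606, -0.001]
contact_force: [-0.9, -2.7, 0.1]
gripper_width: 0.0
```

Emit:
step_arm(
  motion=[
    [0.012, 0.01, 0, 0, 0, 0, 255],
    [0.02, 0.014, 0, 0, 0, 0, 255],
    [0.026, 0.016, 0, 0, 0, 0, 255],
    [0.026, 0.016, 0, 0, 0, 0, 255],
    [0.026, 0.016, 0, 0, 0, 0, 255],
  ],
)

```text
time: 17.7
tool_pos: [0.5059, 0.2811, 0.0649]
tool_rot: [-0.002, 0.796, 0.605, -0.005]
contact_force: [-13.3, -5.2, 8.2]
gripper_width: -0.001
```

```bash
python3 - <<'E'
from h import *
w,s=wgrab(); save(w,'w13.png'); print(s['time'],s['tool_pos'],s['contact_force'])
f=eyes.grab_frame('top');save(f,'t13.png')
c=cv2.resize(cv2.cvtColor(f['pixels'],cv2.COLOR_RGB2BGR)[150:270,80:260],None,fx=4,fy=4,interpolation=cv2.INTER_CUBIC);cv2.imwrite('pics/ct13.png',c)
E
```

```text
17.7 [0.50587335 0.28112744 0.0648553 ] [-13.30534755  -5.20493965   8.15168335]
```

View pics/w13.png

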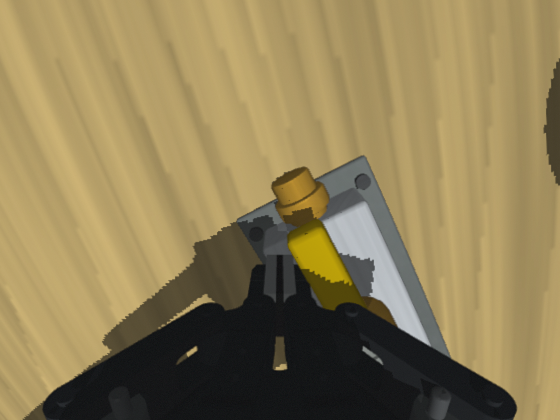

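View pics/ct13.png

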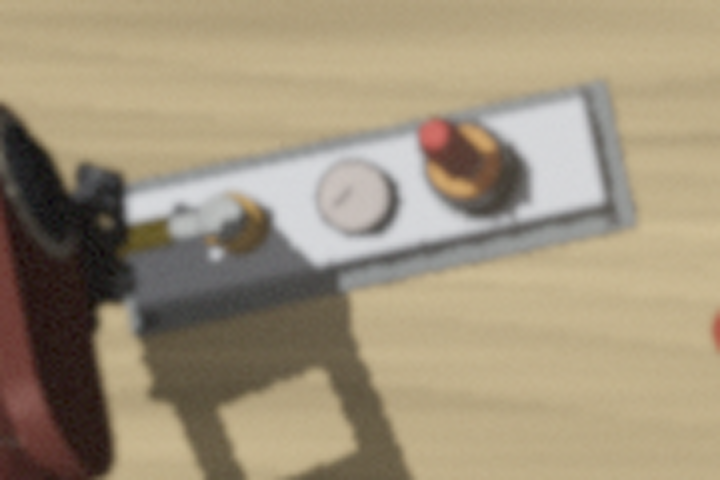

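Emit:
step_arm(
  motion=[
    [-0.03, -0.007, 0, 0, 0, 0, 255],
    [-0.07, -0.015, 0, 0, 0, 0, 255],
    [-0.1, -0.03, 0.06, 0, 0, 0, 255],
    [-0.1, -0.06, 0.16, 0, 0, 0, 255],
    [-0.1, -0.1, 0.26, 0, 0, 0, 255],
    [-0.1, -0.16, 0.36, 0, 0, 0, 255],
    [-0.1, -0.2, 0.41, 0, 0, 0, 255],
    [-0.1, -0.2, 0.41, 0, 0, 0, 255],
    [-0.1, -0.2, 0.41, 0, 0, 0, 255],
  ],
)

```text
time: 18.7
tool_pos: [0.4602, 0.1819, 0.2723]
tool_rot: [0.001, 0.796, 0.605, 0.002]
contact_force: [-0.1, 0.0, -0.4]
gripper_width: -0.005
```

```bash
python3 - <<'E'
from h import *
w,s=wgrab(); save(w,'w14.png'); print(s['time'],s['tool_pos'],s['contact_force'])
for n,z in [('coupler_mouth',.1),('valve_pivot',.083),('valve_tip',.083)]:
    for d in eyes.pinpoint(n,'wrist')[:2]: print(n,d['p'],np.round(d['uv'],1),np.round(atz(w,d['uv'],z),4))
hsv=cv2.cvtColor(w['pixels'],cv2.COLOR_RGB2HSV)
m=((hsv[...,0]>22)&(hsv[...,0]<34)&(hsv[...,1]>200)&(hsv[...,2]>120)).astype(np.uint8)
n,l,st,c=cv2.connectedComponentsWithStats(m); i=1+np.argmax(st[1:,4]); print(st[i],c[i])
pts=np.argwhere(l==i)[:,::-1]
P=np.array([atz(w,q,.09)[:2] for q in pts.astype(float)]); C=P.mean(0);u,sv,vt=np.linalg.svd(P-C); a=np.degrees(np.arctan2(vt[0,1],vt[0,0]))
print('centre',C,'dir',a%180,'from pivot',np.degrees(np.arctan2(*(C-[.5455,.218])[::-1])))
f=eyes.grab_frame('scene');save(f,'s14.png')
E
```

```text
18.7 [0.46023296 0.18192653 0.27232979] [-0.14172559  0.04453398 -0.42089579]
coupler_mouth 0.6 [400.  251.1] [0.5755 0.0701 0.1   ]
coupler_mouth 0.29 [311.   52.8] [0.525  0.2992 0.1   ]
valve_pivot 0.65 [346.8 129. ] [0.5461 0.2189 0.083 ]
valve_pivot 0.48 [308.7  54. ] [0.5248 0.3008 0.083 ]
valve_tip 0.62 [311.9  53.3] [0.528  0.3006 0.083 ]
valve_tip 0.31 [420.7 274.1] [0.602  0.0199 0.083 ]
[ 300   43   41   65 1090] [320.13394495  74.30458716]
centre [0.53036582 0.2786539 ] dir 102.5045818123037 from pivot 104.01019612572128
```

View pics/w14.png

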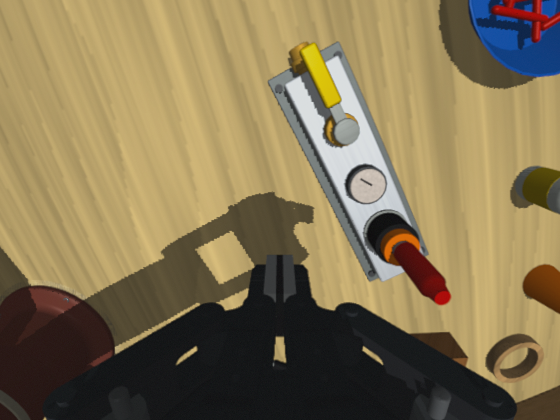

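View pics/s14.png

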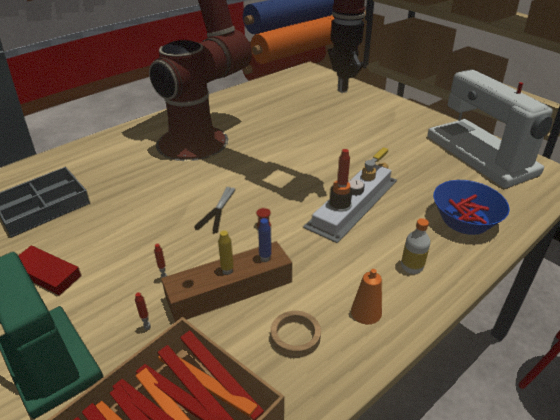

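```bash
python3 - <<'E'
from h import *
w,s=wgrab()
for A,B,z in [((268,80),(372,280),.006),((341,42),(427,251),.006)]:
    a,b=atz(w,A,z),atz(w,B,z); v=a-b; print(np.degrees(np.arctan2(v[1],v[0])),np.linalg.norm(v))
im=cv2.cvtColor(w['pixels'],cv2.COLOR_RGB2BGR)[30:310,260:470]; cv2.imwrite('pics/c14.png',cv2.resize(im,None,fx=2.1,fy=2.1,interpolation=cv2.INTER_CUBIC))
# red tube fit at home
m,st=redmask(w['pixels'],proj(w,[.578,.0705,.14])[0]); print(st)
for zt in (.045,.049,.056): print(zt,fitmask(w,m,(.578,.0705),zt))
E
```

```text
103.46367589872476 0.32436913743615015
102.37083457596941 0.31494170157774226
[ 398  243   59   66 1709]
0.045 (array([0.57884717, 0.07263745]), np.float64(0.13468354430379748))
0.049 (array([0.57695654, 0.07357495]), np.float64(0.16511968734733762))
0.056 (array([0.57306883, 0.08242729]), np.float64(0.19272555503070388))
```

View pics/c14.png

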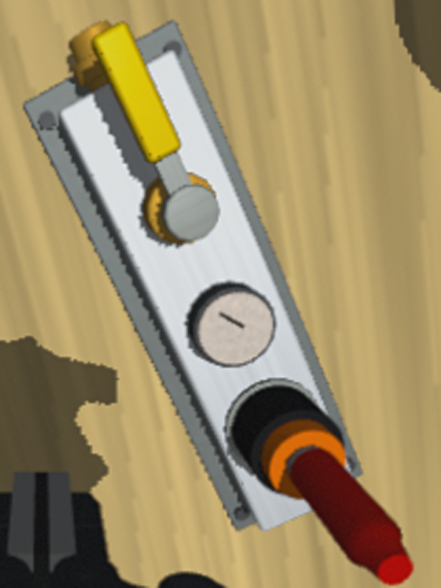

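The handle lies at 102.5° and the block axis at about 102.9°, so they are in line. The tube fit agrees best with fully home (tip at 0.045 m). The collar is up and nothing touches the robot, so I'm handing in.

```bash
python3 -c "
from h import *
print(manip.job_done())"
```

```text
the job is handed in; nothing more can be done
None
```

The red tube from the rack is pushed home and locked in the coupler, and after that I turned the yellow valve handle fully open. I handed in at about 19 s, with the arm clear of everything. The blue and yellow tubes are still in the rack, and the two smaller red look-alikes were left alone.

**Tube:** It reached a hard stop at a 30 N push, at the height expected for fully home. An 11 N pull then stopped after about 4 mm, so it is locked. I pushed it home again before letting go. In the last picture the collar looked up, and the tube outline fitted fully home best, though only roughly (about 13% mismatch).

**Valve:** The handle stopped under a push of about 13 N, where about 2 N turns it. In the last picture it lies at 102.5°, against about 102.4–103.5° for the block's edges, pointing away from the coupler. Measured from my estimated pivot position instead, it came out at 104.0°, about 1° off the block's axis and within the calibration error.

No check failed.

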